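Rack the wrench sockets by size

TASK

Put the four loose steel sockets away on the rail in order of size, one upright in the middle of each black pad: the largest on the pad next to the red end stop, then each smaller one in turn, so the smallest stands farthest from the red stop. Do not knock any socket over, and leave the red-handled screwdriver where it lies.

Things in the scene. Friction and masses are not known exactly. Their poses are not given: they have to be found in the camera images.
- socket_xl: the largest of four round bright-steel wrench sockets, 46 mm outer diameter and 58 mm tall, about 340 g, standing upright on the bench with its open hexagonal mouth up. Round outside, so it can be gripped across any diameter; the lower half is 7 percent slimmer. Origin: centre of its underside; z is its axis, up.
- socket_l: the second largest of four round bright-steel wrench sockets, 36 mm outer diameter and 50 mm tall, about 200 g, standing upright on the bench with its open hexagonal mouth up. Round outside, so it can be gripped across any diameter; the lower half is 7 percent slimmer. Origin: centre of its underside; z is its axis, up.
- socket_m: the second smallest of four round bright-steel wrench sockets, 28 mm outer diameter and 44 mm tall, about 120 g, standing upright on the bench with its open hexagonal mouth up. Round outside, so it can be gripped across any diameter; the lower half is 7 percent slimmer. Origin: centre of its underside; z is its axis, up.
- socket_s: the smallest of four round bright-steel wrench sockets, 20 mm outer diameter and 38 mm tall, about 60 g, standing upright on the bench with its open hexagonal mouth up. Round outside, so it can be gripped across any diameter; the lower half is 7 percent slimmer. Origin: centre of its underside; z is its axis, up.
- pad_1: one of four identical round black rubber pads in a row on the rail, 52 mm across, 3 mm thick, fixed. Its top is 15 mm above the bench. Neighbouring pads are 70 mm apart, centre to centre. This is one end of the row of pads; the row lies on a flat aluminium rail 400 mm long, 70 mm wide and 12 mm thick, fixed to the bench. Origin: centre of its underside (12 mm above the bench); y runs along the row, from pad_1 to pad_4.
- pad_2: one of four identical round black rubber pads in a row on the rail, 52 mm across, 3 mm thick, fixed. Its top is 15 mm above the bench. Neighbouring pads are 70 mm apart, centre to centre. Between pad_1 and pad_3. Origin: centre of its underside (12 mm above the bench); y runs along the row, from pad_1 to pad_4.
- pad_3: one of four identical round black rubber pads in a row on the rail, 52 mm across, 3 mm thick, fixed. Its top is 15 mm above the bench. Neighbouring pads are 70 mm apart, centre to centre. Between pad_2 and pad_4. Origin: centre of its underside (12 mm above the bench); y runs along the row, from pad_1 to pad_4.
- pad_4: one of four identical round black rubber pads in a row on the rail, 52 mm across, 3 mm thick, fixed. Its top is 15 mm above the bench. Neighbouring pads are 70 mm apart, centre to centre. The other end of the row. Origin: centre of its underside (12 mm above the bench); y runs along the row, from pad_1 to pad_4.
- stop_red: red plastic end stop, a block 70 x 30 x 25 mm (30 mm along the rail) fixed on one end of the rail, 75 mm beyond the centre of the end pad next to it (pad_1 or pad_4: it changes from start to start). A like grey stop is on the other end. Top 37 mm above the bench. Origin: centre of its underside.
- screwdriver: red-handled screwdriver, 200 mm long, lying loose on the bench on the robot's right of the sockets; leave alone. Origin: middle of its length, on the underside; x along it, handle to -x.
Not all that is in view belongs to the job. What is shaped like the socket_l but green or purple is not meant.

How it is judged:
By the outcome, as a careful person would: the job done as asked, in the order asked, and still so for the second after the job is handed in, with the robot touching nothing.
It also fails if it takes over 83 s, if anything falls off the work surface, if the arm or the gripper's body presses on something with over 40 N, if the wrist force passes 120 N, or if a joint passes its speed limit or range.

ROBOT

A 7-joint arm with a two-finger parallel gripper is mounted at the origin on the work surface. World frame = base frame: x ahead of the robot, y to its left, z up, the work surface at z = 0. Lengths are in m, angles in degrees, forces in N, time in s.
With the tool pointing down it reaches from about 0.35 to 0.9 m from the base axis. Payload 7.2 kg.
Tool frame: the origin (TCP) lies on the centre line of the jaws, within the pads' length; the fingertips stand 17 mm ahead of it and the grasp point (between the pads) lies 2 mm behind it; z points along the fingers, y is the line along which they close (so a half turn about z gives the same grasp; the last joint's range is limited). The gripper opens to 85 mm and grips with 20 to 120 N. Pads are 22 mm wide; open, the fingers measure 114 mm over their backs; the gripper's body (76 mm by 85 mm) begins 54 mm behind the grasp point. The pads swing forward as they close: fully open they stand 13 mm farther back than shut.
Start: joints at [-74.496, 23.554, -0.728, 91.456, 0.321, 64.991, -4.71], TCP at [0.208, 0.589, 0.248] pointing down, gripper open.
Joint ranges: [-169.25, 169.25], [-16.82, 113.86], [-84.01, 82.57], [7.8, 145.47], [-59.2, 239.2], [7.22, 106.19], [-163.78, 163.78]. Speed limits (degrees/s): [136.94, 136.94, 172.46, 172.46, 180, 180, 180].

INTERFACE

Orientations are given as a 3x3 rotation matrix whose columns are the frame's x, y, z axes.
In Python, from workcell import observe, cams, sign_off, models gives the robot as it stands. The module is installed in compiled form; this text tells all that it offers.
- The arm moves only by the shell command python3 -m inch 'ROWS' [OPENING] [FORCE]. ROWS is JSON, a list of rows, each a list of 4 numbers: the shift along the tool's x, y, z in cm, then the turn about the tool's z in degrees. In form: [[x, y, z, spin], ...]. A call has 1 to 5 rows; each row is the pose to reach, as a shift and turn from the pose commanded when the call began, along the tool's axes at that moment; what a row does not reach only later rows make up. A row lasts 1/10 s, in which the tool goes at most 50 mm and 8.59 degrees, less where a joint would pass 70% of its speed; a pose out of reach is approached as far as the arm can. A call with a gripper value outside its range is refused whole. OPENING is the closure, from -1 (fully open) to 1 (shut), set as the call begins (- or left out, the last holds). The fingers move at their own pace and stop on an object; FORCE is the grip in N (left out, the last holds). Time passes only in rows, so rows that repeat a pose let the fingers close. It gives the time, the measured TCP pose, the force, the opening and the grip force at its end, in the units of the state.
- observe(): the state, without advancing time (a new reading comes with each control period).
- cams.snapshot(name): name is "scene" or "top" or "wrist"; returns a dict with "image" (384x512x3 uint8, blue, green, red), "fx", "fy", "cx", "cy" (pixels), "dist" ([k1, k2, p1, p2, k3] as OpenCV has them; the pictures are not rectified), "R" (3x3) and "t" (3): a world point X has camera coordinates R X + t; the wrist camera has in their place "T_tool_cam" (4x4, takes a point from camera to tool coordinates, whose origin is the TCP and whose axes are the flange's). Camera axes: x right, y down, z forward; pixel columns grow to the right and rows downward; lengths in m; the calibration is good to about 2 mm. A picture is of the moment at which its call begins: read the wrist's pose just before it. There is no depth.
- sign_off(): hands the job in; it is judged then, once.
Trained networks look in the newest picture that a camera, given by its name, has taken for a name from the list of things; names that differ only in an ending like _2 or _b are one class to them, and where a whole thing is asked for, a point or a joint stands for the part that bears it (a point fixed in the world has none). Each returns a list of dicts, best first, with "score" (0 to 1); they miss things now and then, are a little off and sometimes report something else, mostly with a low value. They report only what shows in the picture. A call takes as long as a camera call. They do not tell look-alikes from the thing itself.
- models.regions_of(camera, target): "region" (384x512 bool, what is visible of it) and "position" ([column, row] in pixels, amid what is visible of it).
- models.mark_of(camera, target): "position" ([column, row] in pixels: a listed point, or the origin of a listed thing).
The state is a dict: "time_s": time; "joints": joint angles; "qd": joint speeds; "effort": joint torques, N m; "ee_pos": TCP position; "tool_rot": TCP orientation; "ft_force": force on the tool from outside, world axes, zero at the start; "moment": the same for the moment, N m; "opening": finger opening in m; "grip_force": force on a finger pad.
Only numpy, scipy, OpenCV 4.12 (cv2) and the standard library are available. Lean on these libraries where they do the work, as an engineer would, in place of code of your own. Each camera call takes 0.05 s, during which the arm holds its last target. There are 200 camera calls.

## Working session

There is one attempt and no reset: what is moved stays moved. The work goes in short steps, Python scripts to look and compute and a shell command to move; the robot and the scene stay as the last step left them, time stands still between calls to the robot, and variables do not carry over. Pictures are saved under pics/ and viewed, at most 14 in all, crops included, and the job is handed in when it is done.

```bash
mkdir -p pics
cat > h.py <<'E'
import numpy as np, cv2
from workcell import observe, cams, sign_off, models
def K(s): return np.array([[s["fx"],0,s["cx"]],[0,s["fy"],s["cy"]],[0,0,1]]), np.array(s["dist"],float)
def Rt(s,o=None):
    if "R" in s: return np.array(s["R"]),np.array(s["t"])
    T=np.array(s["T_tool_cam"]); R=np.array(o["tool_rot"])
    Rc=R@T[:3,:3]; tc=R@T[:3,3]+np.array(o["ee_pos"])
    return Rc.T,-Rc.T@tc
def ray(s,px,z,o=None):
    k,d=K(s); R,t=Rt(s,o)
    u=cv2.undistortPoints(np.array([[px]],float),k,d)[0,0]
    v=R.T@np.array([u[0],u[1],1]); c=-R.T@t
    return c+v*(z-c[2])/v[2]
def proj(s,X,o=None):
    k,d=K(s); R,t=Rt(s,o)
    return cv2.projectPoints(np.array([X],float),cv2.Rodrigues(R)[0],t,k,d)[0][0,0]
E
python3 - <<'E'
from h import *
o=observe(); print({k:np.round(v,3).tolist() for k,v in o.items()})
ims=[]
for c in ("top","scene","wrist"):
    o=observe(); s=cams.snapshot(c); cv2.imwrite(f"pics/{c}0.png",s["image"])
    for n in ("socket_xl","socket_l","socket_m","socket_s","pad_1","stop_red","screwdriver"):
        for r in models.mark_of(c,n)[:5]:
            z=.012 if n in("pad_1","stop_red") else 0
            print(c,n,round(r["score"],2),np.round(r["position"],1),ray(s,r["position"],z,o).round(4))
E
```

```text
{'time_s': 0.0, 'joints': [-74.496, 23.6, -0.729, 91.505, 0.32, 64.991, -4.709], 'qd': [0.003, 0.035, 0.053, -0.015, 0.01, 0.056, 0.016], 'effort': [0.001, -60.061, 0.683, -29.941, 0.014, 0.011, -0.0], 'ee_pos': [0.208, 0.589, 0.247], 'tool_rot': [[-0.943, 0.332, -0.0], [0.332, 0.943, -0.002], [-0.0, -0.002, -1.0]], 'ft_force': [0.918, -0.701, 0.457], 'moment': [0.006, 0.027, 0.007], 'grip_force': 0.0, 'opening': 0.085}
top socket_xl 0.59 [270.2 220.7] [ 0.4532 -0.0908  0.    ]
top socket_xl 0.31 [133.8 226.6] [0.4478 0.2663 0.    ]
top socket_l 0.63 [195.7 225.2] [0.447  0.1037 0.    ]
top socket_l 0.59 [133.9 225.1] [0.4517 0.2661 0.    ]
top socket_l 0.54 [123.  257.9] [0.3675 0.2936 0.    ]
top socket_l 0.52 [314.6 230.3] [ 0.4247 -0.2054  0.    ]
top socket_l 0.49 [165.7 226. ] [0.4471 0.1823 0.    ]
top socket_m 0.63 [195.7 225.2] [0.447  0.1037 0.    ]
top socket_m 0.59 [133.9 225.1] [0.4517 0.2661 0.    ]
top socket_m 0.54 [123.  257.9] [0.3675 0.2936 0.    ]
top socket_m 0.52 [314.6 230.3] [ 0.4247 -0.2054  0.    ]
top socket_m 0.49 [165.7 226. ] [0.4471 0.1823 0.    ]
top s
[... 1256 characters left out ...]
  ]
scene socket_m 0.59 [325.2 232.5] [0.4495 0.1001 0.    ]
scene socket_s 0.9 [403.9 263.3] [ 0.3732  0.2897 -0.    ]
scene socket_s 0.69 [350.7 247.5] [ 0.4364  0.1786 -0.    ]
scene socket_s 0.67 [369.4 270.3] [0.4562 0.2611 0.    ]
scene socket_s 0.66 [208.8 149. ] [ 0.4786 -0.4323  0.    ]
scene socket_s 0.59 [325.2 232.5] [0.4495 0.1001 0.    ]
scene pad_1 0.8 [232.5 229.2] [ 0.642  -0.0307  0.012 ]
scene pad_1 0.78 [223.1 216.4] [ 0.6339 -0.089   0.012 ]
scene pad_1 0.64 [250.3 244. ] [0.637  0.0414 0.012 ]
scene pad_1 0.55 [203.4 202.2] [ 0.6447 -0.1725  0.012 ]
scene stop_red 0.75 [188.3 192.5] [ 0.6563 -0.236   0.012 ]
scene screwdriver 0.72 [208.2 149.4] [ 0.4815 -0.4312  0.    ]
```

Run:
```python
import cv2
a=cv2.imread("pics/top0.png"); cv2.imwrite("pics/topc.png",cv2.resize(a[110:290,90:360],(798,532),interpolation=cv2.INTER_CUBIC))
a=cv2.imread("pics/scene0.png"); cv2.imwrite("pics/scenec.png",cv2.resize(a[130:310,170:440],(798,532),interpolation=cv2.INTER_CUBIC))
```

```text
(no output)
```

View pics/topc.png

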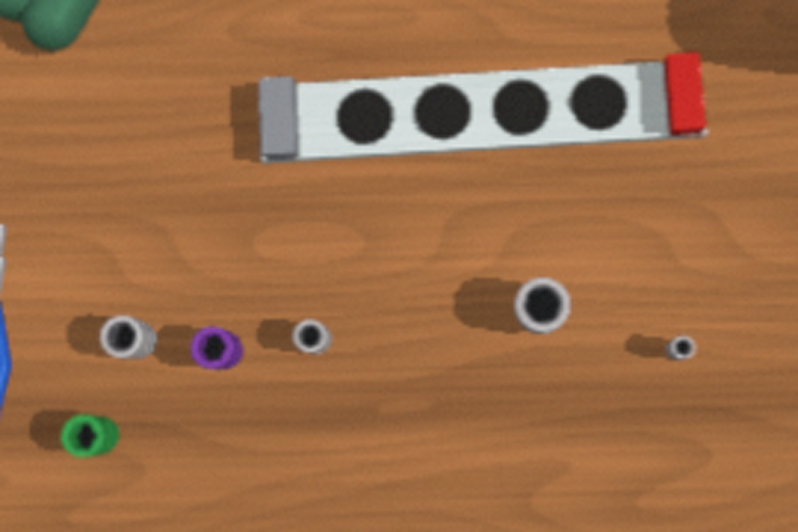

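View pics/scenec.png

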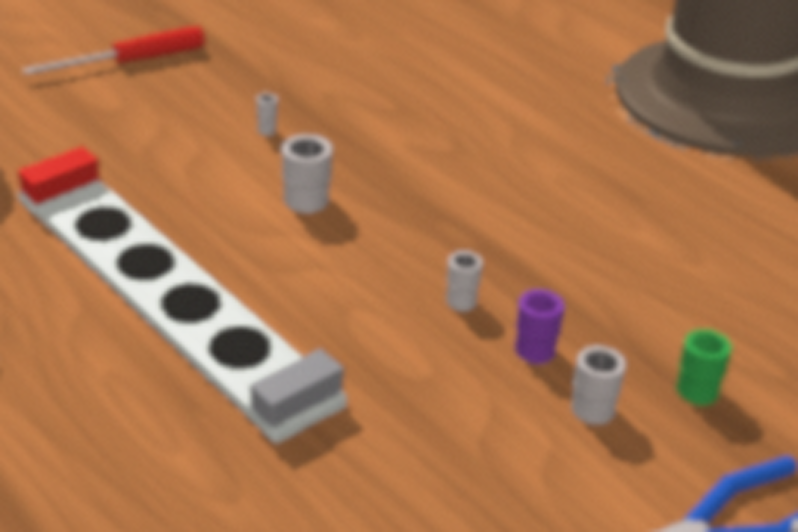

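The top view shows the red stop on the robot's right (-y). The bright sockets at crop pixels are L (123,337), M (311,337), XL (542,305) and S (682,348); the purple and green ones are decoys. The pads lie at (598,101) by the red stop, then (520,107), (442,111) and (364,116).

Run:
```python
from h import *
o=observe(); s=cams.snapshot("top"); g=cv2.cvtColor(s["image"],cv2.COLOR_BGR2GRAY)
def cen(px,r,th):
    x,y=np.round(px).astype(int); w=g[y-r:y+r+1,x-r:x+r+1].astype(float)
    m=np.clip(th-w,0,None); yy,xx=np.mgrid[-r:r+1,-r:r+1]
    return [x+(m*xx).sum()/m.sum(), y+(m*yy).sum()/m.sum()]
f=798/270
for n,c,z,r in (("L",(123,337),.05,4),("M",(311,337),.044,3),("XL",(542,305),.058,5),("S",(682,348),.038,2)):
    px=(np.array(c)+.5)/f+[90,110]-.5; q=cen(px,r,110)
    print(n,px.round(1),np.round(q,1),ray(s,px,z).round(4),ray(s,q,z).round(4))
P=[]
for c in ((598,101),(520,107),(442,111),(364,116)):
    px=(np.array(c)+.5)/f+[90,110]-.5; q=cen(px,12,90); P.append(ray(s,q,.015)[:2]); print(np.round(q,1),P[-1].round(4))
P=np.array(P);d=P[3]-P[0];d/=np.linalg.norm(d);c=P.mean(0)
print("yaw",np.degrees(np.arctan2(-d[0],d[1])));print((c+np.outer([-.105,-.035,.035,.105],d)).round(4))
```

```text
L [131.3 223.7] [131.1 223.6] [0.4519 0.2576 0.05  ] [0.4523 0.2579 0.05  ]
M [194.9 223.7] [194.6 223.4] [0.448  0.0991 0.044 ] [0.4488 0.0999 0.044 ]
XL [273.1 212.9] [273.1 212.8] [ 0.4682 -0.0966  0.058 ] [ 0.4684 -0.0968  0.058 ]
S [320.4 227.4] [320.6 227.1] [ 0.4298 -0.215   0.038 ] [ 0.4307 -0.2156  0.038 ]
[292.1 144.2] [ 0.6525 -0.1551]
[265.7 145.9] [ 0.65   -0.0852]
[239.3 147.4] [ 0.6482 -0.0153]
[212.9 149.1] [0.6457 0.0546]
yaw 1.8678577524130267
[[ 0.6525 -0.1552]
 [ 0.6502 -0.0852]
 [ 0.6479 -0.0153]
 [ 0.6456  0.0547]]
```

```bash
python3 -m inch '[[-3,-2,0.5,0],[-7,-4.5,1.5,0],[-11,-7.3,3,0],[-15,-10,4.5,0],[-18.5,-12.5,6,0]]' -1 60
python3 -m inch '[[-4,-2.6,0.2,8],[-8,-5.4,0.4,16],[-12,-8.2,0.6,24],[-15,-10.2,0.7,32],[-15.5,-10.6,0.7,40]]'
python3 -m inch '[[0,0,0,8],[0,0,0,16],[0,0,0,24],[0,0,0,28.7],[0,0,0,28.7]]'
cat > look.py <<'E'
# look.py name goalx goaly height : wrist picture, estimate mouth/pad centre near the expected place, give the remaining shift
import sys; from h import *
n=sys.argv[1]; G=np.array(list(map(float,sys.argv[2:4]))); z=float(sys.argv[4])
o=observe(); s=cams.snapshot("wrist"); im=s["image"]
e=proj(s,[*G,z],o); print("tcp",np.round(o["ee_pos"],4),"expected px",e.round(1))
R=np.array(o["tool_rot"]); print("tool y",R[:,1].round(3),"t",o["time_s"],"ft",np.round(o["ft_force"],1))
cv2.circle(im2:=im.copy(),tuple(int(v) for v in e),3,(0,255,255),-1); cv2.imwrite(f"pics/w_{n}.png",im2)
for r in models.regions_of("wrist",n)[:4]: print(round(r["score"],2),np.round(r["position"],1),int(r["region"].sum()))
for r in models.mark_of("wrist",n)[:4]: print("mark",round(r["score"],2),np.round(r["position"],1),ray(s,r["position"],.012 if "pad" in n else 0,o).round(4))
E
python3 look.py socket_l .452 .258 .05
```

```text
time_s: 1.75
ee_pos: [0.3419, 0.4084, 0.1882]
tool_rot: [[-0.943, 0.333, 0.001], [0.333, 0.943, 0.001], [-0.001, 0.001, -1.0]]
ft_force: [0.3, -0.1, -1.4]
opening: 0.0856
grip_force: 0.0
time_s: 2.25
ee_pos: [0.4546, 0.2538, 0.1816]
tool_rot: [[-0.498, 0.867, 0.002], [0.867, 0.498, -0.001], [-0.002, 0.001, -1.0]]
ft_force: [-0.3, -0.7, -0.4]
opening: 0.0853
grip_force: 0.0
time_s: 2.75
ee_pos: [0.4516, 0.2587, 0.1814]
tool_rot: [[-0.032, 0.999, 0.0], [0.999, 0.032, 0.0], [0.0, 0.0, -1.0]]
ft_force: [1.0, 0.3, -0.2]
opening: 0.0852
grip_force: 0.0
tcp [0.4516 0.2587 0.1814] expected px [254.7 183.7]
tool y [0.999 0.032 0.   ] t 2.75 ft [ 1.   0.3 -0.2]
0.96 [159.5 135.8] 1853
0.9 [258.1 179.1] 1653
0.86 [245.9 323.5] 1080
0.69 [241.7 255.7] 1754
mark 0.84 [169.  134.2] [0.3694 0.2894 0.    ]
mark 0.81 [248.7 308.6] [0.4504 0.0934 0.    ]
mark 0.78 [260.5 168.7] [0.4577 0.2583 0.    ]
mark 0.58 [241.1 240.7] [0.4401 0.1792 0.    ]
```

View pics/w_socket_l.png

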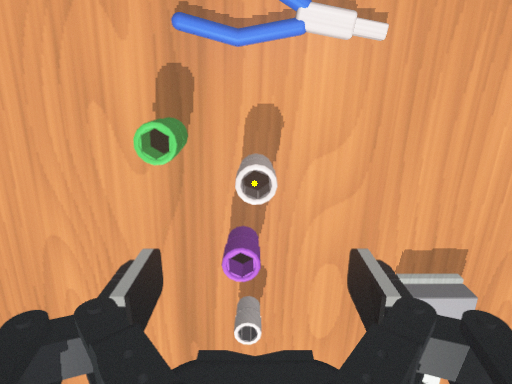

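The yellow mark sits in the mouth of socket_l, at about (256,184), so the estimate holds to about 2 mm. Going down and gripping.

```bash
python3 -m inch '[[-0.1,0.2,3,0],[-0.1,0.2,7,0],[-0.1,0.2,11,0],[-0.1,0.2,13.6,0],[-0.1,0.2,14.6,0]]'
python3 -m inch '[[0,0,0,0],[0,0,0,0],[0,0,0,0],[0,0,0,0],[0,0,0,0]]' 1 50
python3 -m inch '[[0,0,0,0],[0,0,0,0],[0,0,0,0],[0,0,0,0]]'
```

```text
time_s: 3.4
ee_pos: [0.4523, 0.2568, 0.0329]
tool_rot: [[-0.034, 0.999, -0.003], [0.999, 0.034, -0.002], [-0.002, -0.003, -1.0]]
ft_force: [-0.3, 0.3, -0.3]
opening: 0.0854
grip_force: 0.0
time_s: 3.9
ee_pos: [0.4544, 0.2583, 0.037]
tool_rot: [[-0.033, 0.999, 0.002], [0.999, 0.033, 0.002], [0.002, 0.002, -1.0]]
ft_force: [-1.6, -0.9, 7.5]
opening: 0.0354
grip_force: 49.1
time_s: 4.3
ee_pos: [0.4544, 0.2583, 0.037]
tool_rot: [[-0.033, 0.999, 0.002], [0.999, 0.033, 0.002], [0.002, 0.002, -1.0]]
ft_force: [-2.4, -1.5, 7.0]
opening: 0.0354
grip_force: 49.1
```

```bash
python3 -m inch '[[0,0,-1.5,0],[0,0,-4.5,0],[-2,1,-8,0],[-5,2.6,-9.8,0],[-9,4.7,-10,0]]'
python3 -m inch '[[-4.2,2.2,0,0],[-8.4,4.4,0,0],[-12.6,6.6,0,0],[-16.8,8.8,0,0],[-20.5,10.8,0,0]]'
python3 -m inch '[[-3,1.6,0,0],[-5,2.7,0,0],[-5.4,2.95,0,0],[-5.4,2.95,0,0]]'
python3 - <<'E'
from h import *
o=observe(); s=cams.snapshot("wrist"); im=s["image"]; print(o["time_s"],np.round(o["ee_pos"],4),o["opening"])
for p in [(.6525,-.1552),(.6502,-.0852),(.6479,-.0153),(.6456,.0547)]:
    e=proj(s,[*p,.015],o); print(e.round(1)); cv2.circle(im,tuple(int(round(v)) for v in e),2,(0,255,255),-1)
g=cv2.cvtColor(s["image"],6)
for r in models.regions_of("wrist","pad_1")[:5]: print(round(r["score"],2),int(r["region"].sum()),ray(s,np.argwhere(r["region"]).mean(0)[::-1],.015,o).round(4))
cv2.imwrite("pics/w_pads.png",im)
E
```

```text
time_s: 4.8
ee_pos: [0.5052, 0.171, 0.1391]
tool_rot: [[-0.037, 0.999, 0.005], [0.999, 0.037, 0.004], [0.004, 0.005, -1.0]]
ft_force: [1.9, 1.2, -2.2]
opening: 0.0353
grip_force: 50.3
time_s: 5.3
ee_pos: [0.6193, -0.0345, 0.1365]
tool_rot: [[-0.032, 0.999, 0.002], [0.999, 0.032, -0.0], [-0.0, 0.002, -1.0]]
ft_force: [1.1, -0.3, -1.9]
opening: 0.0357
grip_force: 50.2
time_s: 5.7
ee_pos: [0.6496, -0.0857, 0.1357]
tool_rot: [[-0.032, 0.999, 0.0], [0.999, 0.032, 0.0], [-0.0, 0.0, -1.0]]
ft_force: [-0.2, 1.4, -2.3]
opening: 0.0356
grip_force: 50.2
5.7 [ 0.6496 -0.0857  0.1357] 0.035623096265297076
[255.1 262.7]
[255. 186.]
[254.9  95.5]
[254.7 -12.7]
0.94 1903 [0.6471 0.0387 0.015 ]
0.87 2733 [ 0.6506 -0.0835  0.015 ]
0.6 3893 [ 0.6486 -0.0167  0.015 ]
```

View pics/w_pads.png

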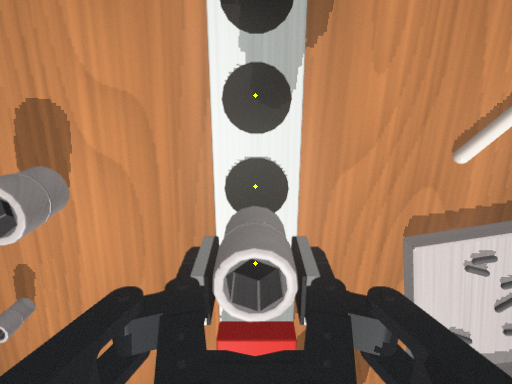

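The picture shows the free pads at (257,97) and (257,187), about 1.5 px right of the predicted marks, so roughly 1 mm more in x. The held socket's mouth is at (256,287).

```bash
python3 - <<'E'
from h import *
o=observe(); s=cams.snapshot("wrist")
print(np.round(o["ee_pos"],4), ray(s,(256,287),.1487,o).round(4), ray(s,(257,187),.015,o).round(4), ray(s,(257,97.5),.015,o).round(4))
E
python3 -m inch '[[0,0.1,2.5,0],[0,0.1,5,0],[0,0.1,7,0],[0,0.1,7.8,0],[0,0.1,8.1,0]]'
python3 -m inch '[[0,0,0.15,0],[0,0,0.15,0]]'
```

```text
[ 0.6492 -0.0834  0.1355] [ 0.6501 -0.0843  0.1487] [ 0.6514 -0.0835  0.015 ] [ 0.6489 -0.0142  0.015 ]
time_s: 6.35
ee_pos: [0.65, -0.0838, 0.0537]
tool_rot: [[-0.034, 0.999, -0.001], [0.999, 0.034, 0.0], [0.0, -0.001, -1.0]]
ft_force: [-0.3, -0.3, -1.2]
opening: 0.035
grip_force: 50.3
time_s: 6.55
ee_pos: [0.6511, -0.0849, 0.0537]
tool_rot: [[-0.033, 0.999, 0.001], [0.999, 0.033, 0.0], [-0.0, 0.001, -1.0]]
ft_force: [1.8, 0.7, -1.2]
opening: 0.0354
grip_force: 50.3
```

```bash
python3 -m inch '[[0,0,0.1,0],[0,0,0.15,0],[0,0,0.15,0]]'; python3 -m inch '[[0,0,0,0],[0,0,0,0]]'
```

```text
time_s: 6.85
ee_pos: [0.6511, -0.0851, 0.0522]
tool_rot: [[-0.033, 0.999, 0.001], [0.999, 0.033, 0.0], [0.0, 0.001, -1.0]]
ft_force: [-0.2, 0.5, 3.3]
opening: 0.0354
grip_force: 50.6
time_s: 7.05
ee_pos: [0.651, -0.0851, 0.0521]
tool_rot: [[-0.033, 0.999, 0.001], [0.999, 0.033, 0.0], [0.0, 0.001, -1.0]]
ft_force: [-0.9, 1.1, 6.3]
opening: 0.0354
grip_force: 50.7
```

```bash
python3 -m inch '[[0,0,0,0],[0,0,0,0],[0,0,0,0],[0,0,0,0],[0,0,0,0]]' -1
python3 -m inch '[[0,0,-2,0],[0,0,-5,0],[0,0,-9,0],[1,-1,-12,0],[4,-4,-13,0]]'
python3 -m inch '[[3.4,-3.4,0,0],[6.8,-6.8,0,0],[10.2,-10.4,0,0],[13.6,-14,0,0],[15,-15.4,0,0]]'
python3 -m inch '[[0.1,-0.2,0,0],[0.1,-0.2,0,0]]'
python3 look.py socket_m .449 .0995 .044
```

```text
time_s: 7.55
ee_pos: [0.6505, -0.085, 0.0511]
tool_rot: [[-0.033, 0.999, -0.0], [0.999, 0.033, 0.0], [0.0, -0.0, -1.0]]
ft_force: [-0.7, -0.2, -0.4]
opening: 0.0858
grip_force: 0.0
time_s: 8.05
ee_pos: [0.6121, -0.0495, 0.1849]
tool_rot: [[-0.029, 1.0, 0.007], [1.0, 0.029, -0.002], [-0.002, 0.007, -1.0]]
ft_force: [0.8, 0.7, 0.1]
opening: 0.0856
grip_force: 0.0
time_s: 8.55
ee_pos: [0.4468, 0.1012, 0.1811]
tool_rot: [[-0.037, 0.999, -0.002], [0.999, 0.037, 0.001], [0.001, -0.002, -1.0]]
ft_force: [0.3, 0.9, 0.2]
opening: 0.0855
grip_force: 0.0
time_s: 8.75
ee_pos: [0.4486, 0.0995, 0.1817]
tool_rot: [[-0.034, 0.999, 0.001], [0.999, 0.034, 0.0], [0.0, 0.001, -1.0]]
ft_force: [0.6, -0.4, 0.1]
opening: 0.0856
grip_force: 0.0
tcp [0.4486 0.0995 0.1817] expected px [254.6 180.7]
tool y [0.999 0.034 0.001] t 8.75 ft [ 0.6 -0.4  0.1]
0.63 [446.7 381. ] 67
0.62 [246.8  79.7] 1794
0.56 [256.8 179.8] 993
mark 0.62 [253.5 171.3] [0.4481 0.0962 0.    ]
```

View pics/w_socket_m.png

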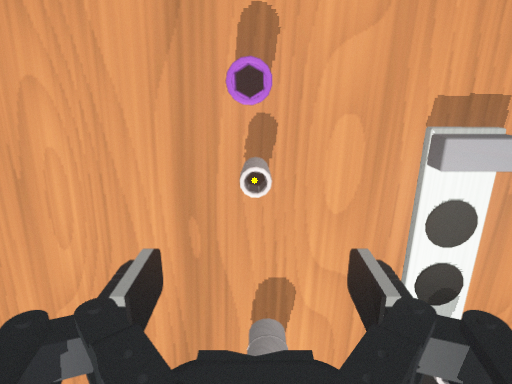

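The mouth of socket_m is at (256,181), 1.5 px from its mark, so I shift 1 mm and grip.

```bash
python3 -m inch '[[0,0.1,3.5,0],[0,0.1,7.5,0],[0,0.1,11.5,0],[0,0.1,14.2,0],[0,0.1,15,0]]'
python3 -m inch '[[0,0,0,0],[0,0,0,0],[0,0,0,0],[0,0,0,0],[0,0,0,0]]' 1 40
python3 -m inch '[[0,0,0,0],[0,0,0,0]]'
```

```text
time_s: 9.4
ee_pos: [0.4484, 0.0978, 0.0286]
tool_rot: [[-0.031, 1.0, -0.004], [1.0, 0.031, -0.002], [-0.002, -0.004, -1.0]]
ft_force: [0.3, -0.1, 0.2]
opening: 0.0857
grip_force: 0.0
time_s: 9.9
ee_pos: [0.4503, 0.0998, 0.0326]
tool_rot: [[-0.033, 0.999, 0.002], [0.999, 0.033, 0.001], [0.001, 0.002, -1.0]]
ft_force: [0.4, -0.9, 6.4]
opening: 0.0271
grip_force: 38.8
time_s: 10.1
ee_pos: [0.4503, 0.0998, 0.0326]
tool_rot: [[-0.033, 0.999, 0.002], [0.999, 0.033, 0.001], [0.001, 0.002, -1.0]]
ft_force: [-0.5, -0.8, 7.8]
opening: 0.0268
grip_force: 38.8
```

```bash
python3 -m inch '[[0,0,-1.5,0],[0,0,-4.5,0],[-1,1.6,-8,0],[-2.5,4,-9.8,0],[-4.5,7.2,-10,0]]'
python3 -m inch '[[-2.4,3.8,0,0],[-4.8,7.6,0,0],[-6.8,11,0,0],[-7.6,12.2,0,0],[-7.65,12.25,0,0]]'
python3 -m inch '[[0,0,0,0],[0,0,0,0]]'
python3 - <<'E'
from h import *
o=observe(); s=cams.snapshot("wrist"); im=s["image"]; print(o["time_s"],np.round(o["ee_pos"],4),o["opening"])
for p in [(.6479,-.0153),(.6456,.0547)]:
    e=proj(s,[*p,.015],o); print(e.round(1)); cv2.circle(im,tuple(int(round(v)) for v in e),2,(0,255,255),-1)
cv2.imwrite("pics/w_pads3.png",im)
s=cams.snapshot("top");cv2.imwrite("pics/top3.png",cv2.resize(s["image"][110:290,90:360],(798,532),interpolation=cv2.INTER_CUBIC))
E
```

```text
time_s: 10.6
ee_pos: [0.5244, 0.0579, 0.1349]
tool_rot: [[-0.036, 0.999, 0.005], [0.999, 0.036, 0.003], [0.003, 0.005, -1.0]]
ft_force: [0.3, 1.0, -1.1]
opening: 0.027
grip_force: 39.7
time_s: 11.1
ee_pos: [0.6491, -0.0176, 0.1315]
tool_rot: [[-0.031, 1.0, 0.001], [1.0, 0.031, -0.001], [-0.001, 0.001, -1.0]]
ft_force: [-0.4, 0.3, -2.0]
opening: 0.0271
grip_force: 39.7
time_s: 11.3
ee_pos: [0.6468, -0.0144, 0.1314]
tool_rot: [[-0.034, 0.999, -0.001], [0.999, 0.034, 0.001], [0.001, -0.001, -1.0]]
ft_force: [-0.3, 0.7, -1.5]
opening: 0.027
grip_force: 39.7
11.3 [ 0.6468 -0.0144  0.1314] 0.026998534394562724
[255.8 189.5]
[256.   97.7]
```

View pics/w_pads3.png

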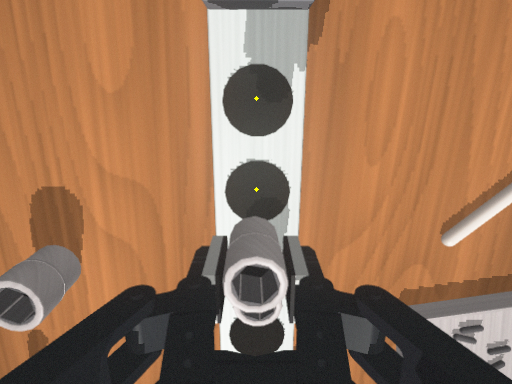

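The free pads are at (257,191) and (258,100), about 1.5 px from their marks, and the socket is held straight. Lowering it now.

```bash
python3 -m inch '[[0,0.1,2.5,0],[0,0.1,5,0],[0,0.1,7,0],[0,0.1,7.9,0],[0,0.1,8.2,0]]'
python3 -m inch '[[0,0,0.15,0],[0,0,0.25,0],[0,0,0.3,0],[0,0,0.3,0]]'
```

```text
time_s: 11.9
ee_pos: [0.6481, -0.015, 0.0486]
tool_rot: [[-0.034, 0.999, -0.001], [0.999, 0.034, 0.0], [0.0, -0.001, -1.0]]
ft_force: [0.5, 0.1, -1.3]
opening: 0.0272
grip_force: 39.8
time_s: 12.3
ee_pos: [0.6494, -0.0155, 0.0477]
tool_rot: [[-0.033, 0.999, 0.002], [0.999, 0.033, 0.0], [0.0, 0.002, -1.0]]
ft_force: [-1.4, 1.2, 5.1]
opening: 0.0274
grip_force: 40.2
```

View pics/top3.png

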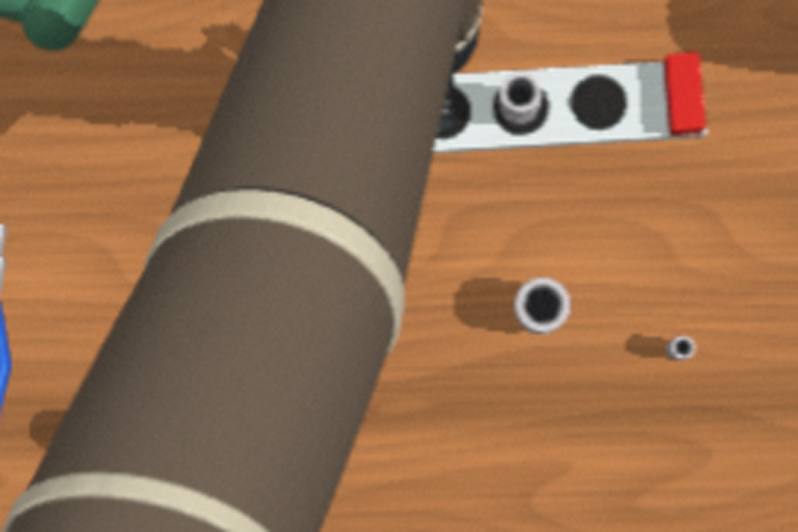

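The top view shows socket_l upright in its pad at (520,103). I release socket_m and go to XL.

```bash
python3 -m inch '[[0,0,0,0],[0,0,0,0],[0,0,0,0],[0,0,0,0],[0,0,0,0]]' -1
python3 -m inch '[[0,0,-2,0],[0,0,-5,0],[0,0,-9,0],[0,0,-12.5,0],[-1.5,-3.6,-14,0]]'
python3 -m inch '[[-1.8,-4.4,0,0],[-3.6,-8.8,0,0],[-5.4,-13,0,0],[-6,-14.65,0,0],[-6.05,-14.7,0,0]]'
python3 -m inch '[[0,0,0,0],[0,0,0,0]]'
python3 look.py socket_xl .469 -.0968 .058
```

```text
time_s: 12.8
ee_pos: [0.6487, -0.0156, 0.0462]
tool_rot: [[-0.033, 0.999, -0.0], [0.999, 0.033, -0.0], [-0.0, -0.0, -1.0]]
ft_force: [-0.6, 0.1, -0.6]
opening: 0.0853
grip_force: 0.0
time_s: 13.3
ee_pos: [0.6176, -0.0292, 0.1897]
tool_rot: [[-0.037, 0.999, 0.008], [0.999, 0.037, 0.001], [0.001, 0.008, -1.0]]
ft_force: [0.9, -0.3, 1.0]
opening: 0.0858
grip_force: 0.0
time_s: 13.8
ee_pos: [0.4661, -0.0983, 0.1867]
tool_rot: [[-0.03, 1.0, -0.0], [1.0, 0.03, 0.001], [0.001, -0.0, -1.0]]
ft_force: [1.3, -0.2, 0.2]
opening: 0.0853
grip_force: 0.0
time_s: 14.0
ee_pos: [0.4697, -0.0964, 0.1864]
tool_rot: [[-0.034, 0.999, 0.001], [0.999, 0.034, -0.0], [-0.0, 0.001, -1.0]]
ft_force: [0.3, 1.0, -0.1]
opening: 0.0854
grip_force: 0.0
tcp [ 0.4697 -0.0964  0.1864] expected px [253.3 184.2]
tool y [0.999 0.034 0.001] t 14.0 ft [ 0.3  1.  -0.1]
0.8 [254. 181.] 2676
0.43 [431.  231.8] 1873
0.34 [472.4  14.1] 1883
mark 0.82 [254.  167.3] [ 0.4695 -0.0969  0.    ]
mark 0.74 [421.  296.1] [ 0.6663 -0.2425  0.    ]
```

View pics/w_socket_xl.png

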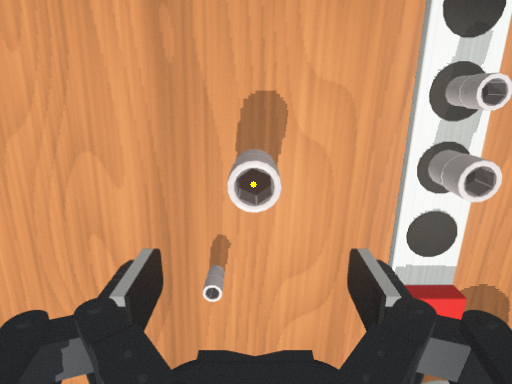

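Socket_xl's mouth is at (254,184), on its mark. Socket_l and socket_m stand upright on their pads.

```bash
python3 -m inch '[[0,0,3.5,0],[0,0,7.5,0],[0,0,11.5,0],[0,0,13.6,0],[0,0,14.3,0]]'
python3 -m inch '[[0,0,0,0],[0,0,0,0],[0,0,0,0],[0,0,0,0],[0,0,0,0]]' 1 60
python3 -m inch '[[0,0,0,0],[0,0,0,0]]'
```

```text
time_s: 14.65
ee_pos: [0.4672, -0.0967, 0.0408]
tool_rot: [[-0.034, 0.999, -0.004], [0.999, 0.034, -0.0], [0.0, -0.004, -1.0]]
ft_force: [-0.3, 0.1, 1.0]
opening: 0.085
grip_force: 0.0
time_s: 15.15
ee_pos: [0.4693, -0.0971, 0.0449]
tool_rot: [[-0.033, 0.999, 0.003], [0.999, 0.033, 0.0], [0.0, 0.003, -1.0]]
ft_force: [-1.4, -0.1, 6.2]
opening: 0.0447
grip_force: 60.3
time_s: 15.35
ee_pos: [0.4692, -0.0971, 0.0449]
tool_rot: [[-0.033, 0.999, 0.003], [0.999, 0.033, 0.0], [0.0, 0.003, -1.0]]
ft_force: [-1.1, -0.0, 5.8]
opening: 0.0451
grip_force: 60.3
```

```bash
python3 -m inch '[[0,0,-1.5,0],[0,0,-4.5,0],[0,0,-8,0],[-1,2.8,-9.8,0],[-2.2,6.2,-10,0]]'
python3 -m inch '[[-1.4,4,0,0],[-2.8,8,0,0],[-3.9,11,0,0],[-4.15,11.9,0,0],[-4.2,12,0,0]]'
python3 -m inch '[[0,0,0,0],[0,0,0,0],[0,0,0,0]]'
python3 - <<'E'
from h import *
o=observe(); s=cams.snapshot("wrist"); im=s["image"]; print(o["time_s"],np.round(o["ee_pos"],4),o["opening"])
e=proj(s,[.6533,-.1553,.015],o); print(e.round(1)); cv2.circle(im,tuple(int(round(v)) for v in e),2,(0,255,255),-1)
cv2.imwrite("pics/w_pads1.png",im)
E
```

```text
time_s: 15.85
ee_pos: [0.5327, -0.1169, 0.1475]
tool_rot: [[-0.034, 0.999, 0.006], [0.999, 0.034, 0.001], [0.001, 0.006, -1.0]]
ft_force: [0.9, 0.0, -2.1]
opening: 0.0447
grip_force: 62.3
time_s: 16.35
ee_pos: [0.6528, -0.1551, 0.1434]
tool_rot: [[-0.033, 0.999, 0.0], [0.999, 0.033, -0.0], [-0.0, 0.0, -1.0]]
ft_force: [-0.6, 0.0, -2.5]
opening: 0.0449
grip_force: 62.3
time_s: 16.65
ee_pos: [0.6516, -0.1546, 0.1437]
tool_rot: [[-0.033, 0.999, -0.0], [0.999, 0.033, 0.0], [0.0, -0.0, -1.0]]
ft_force: [-0.2, 0.4, -2.5]
opening: 0.0447
grip_force: 62.3
16.65 [ 0.6516 -0.1546  0.1437] 0.044716728598085335
[256.4 184.7]
```

View pics/w_pads1.png

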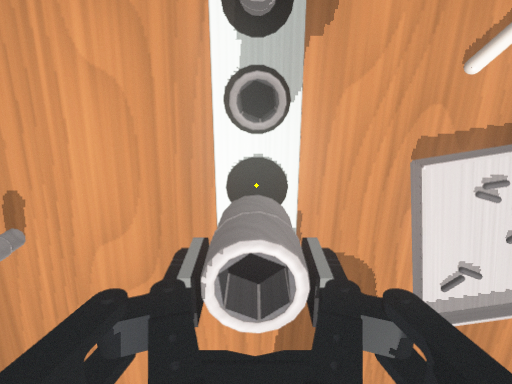

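The pad next to the red stop shows at about (257,186), on its mark. Socket_l is well centred on its pad at (257,98). Lowering XL.

```bash
python3 -m inch '[[0,0.1,2.5,0],[0,0.1,5,0],[0,0.1,7,0],[0,0.1,7.9,0],[0,0.1,8.2,0]]'
python3 -m inch '[[0,0,0.15,0],[0,0,0.25,0],[0,0,0.3,0],[0,0,0.3,0]]'
```

```text
time_s: 17.2
ee_pos: [0.6527, -0.1547, 0.0605]
tool_rot: [[-0.033, 0.999, -0.002], [0.999, 0.033, 0.0], [0.0, -0.002, -1.0]]
ft_force: [0.0, -0.3, -3.2]
opening: 0.0448
grip_force: 62.4
time_s: 17.6
ee_pos: [0.654, -0.1552, 0.06]
tool_rot: [[-0.033, 0.999, 0.002], [0.999, 0.033, -0.0], [-0.0, 0.002, -1.0]]
ft_force: [-2.3, 0.8, 5.3]
opening: 0.0448
grip_force: 63.2
```

```bash
python3 -m inch '[[0,0,0,0],[0,0,0,0],[0,0,0,0],[0,0,0,0],[0,0,0,0]]' -1
python3 -m inch '[[0,0,-2,0],[0,0,-5,0],[0,0,-9,0],[0,0,-12,0],[-0.8,-3.6,-12.5,0]]'
python3 -m inch '[[-1,-4.5,0,0],[-2,-9,0,0],[-3,-13.5,0,0],[-4,-17.5,0,0],[-4.5,-18.9,0,0]]'
python3 -m inch '[[0,0,0,0],[0,0,0,0],[0,0,0,0]]'
python3 look.py socket_s .4305 -.2155 .038
```

```text
time_s: 18.1
ee_pos: [0.6534, -0.155, 0.0582]
tool_rot: [[-0.033, 0.999, 0.0], [0.999, 0.033, -0.0], [-0.0, 0.0, -1.0]]
ft_force: [0.5, -0.6, -0.3]
opening: 0.0858
grip_force: 0.0
time_s: 18.6
ee_pos: [0.6228, -0.1625, 0.1873]
tool_rot: [[-0.037, 0.999, 0.009], [0.999, 0.037, -0.001], [-0.001, 0.009, -1.0]]
ft_force: [1.4, -1.1, 0.9]
opening: 0.0852
grip_force: 0.0
time_s: 19.1
ee_pos: [0.4262, -0.2165, 0.1833]
tool_rot: [[-0.03, 1.0, -0.001], [1.0, 0.03, 0.001], [0.001, -0.001, -1.0]]
ft_force: [0.4, 0.4, 0.5]
opening: 0.0854
grip_force: 0.0
time_s: 19.4
ee_pos: [0.4318, -0.2148, 0.1833]
tool_rot: [[-0.035, 0.999, 0.001], [0.999, 0.035, -0.0], [-0.0, 0.001, -1.0]]
ft_force: [0.8, -0.9, -0.6]
opening: 0.0858
grip_force: 0.0
tcp [ 0.4318 -0.2148  0.1833] expected px [252.7 178.8]
tool y [0.999 0.035 0.001] t 19.4 ft [ 0.8 -0.9 -0.6]
0.68 [256.6 178.5] 539
0.56 [511.   32.7] 254
mark 0.68 [504.5 115.3] [ 0.6669 -0.1558  0.    ]
mark 0.63 [255.5 170.4] [ 0.4332 -0.2177  0.    ]
mark 0.43 [483.7 196.6] [ 0.6676 -0.2374  0.    ]
```

View pics/w_socket_s.png

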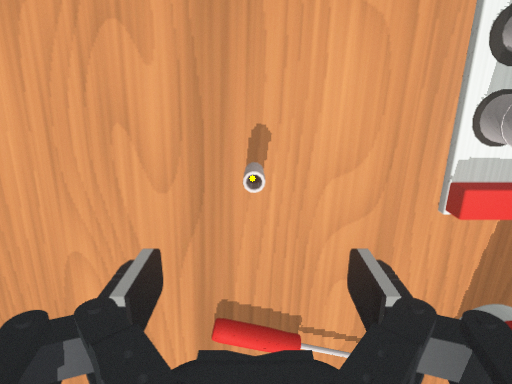

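Socket_s's mouth is at (254,181), 2 px below its mark, so I shift 2 mm toward -y. The screwdriver is well clear at the bottom.

```bash
python3 -m inch '[[-0.2,0,3.5,0],[-0.2,0,7.5,0],[-0.2,0,11.5,0],[-0.2,0,14.8,0],[-0.2,0,15.6,0]]'
python3 -m inch '[[0,0,0,0],[0,0,0,0],[0,0,0,0],[0,0,0,0],[0,0,0,0]]' 1 30
python3 -m inch '[[0,0,0,0],[0,0,0,0],[0,0,0,0]]'
```

```text
time_s: 20.05
ee_pos: [0.4287, -0.2163, 0.0241]
tool_rot: [[-0.034, 0.999, -0.006], [0.999, 0.034, 0.002], [0.002, -0.005, -1.0]]
ft_force: [0.1, 0.6, 0.9]
opening: 0.0855
grip_force: 0.0
time_s: 20.55
ee_pos: [0.4311, -0.2175, 0.0285]
tool_rot: [[-0.033, 0.999, 0.002], [0.999, 0.033, -0.0], [-0.0, 0.002, -1.0]]
ft_force: [-1.0, 1.2, 8.0]
opening: 0.0184
grip_force: 29.0
time_s: 20.85
ee_pos: [0.4311, -0.2175, 0.0285]
tool_rot: [[-0.033, 0.999, 0.002], [0.999, 0.033, -0.0], [-0.0, 0.002, -1.0]]
ft_force: [-0.0, 0.8, 8.4]
opening: 0.0188
grip_force: 29.0
```

```bash
python3 -m inch '[[0,0,-1.5,0],[0,0,-4.5,0],[0,0,-8,0],[1.5,1.2,-11,0],[4,3.4,-12,0]]'
python3 -m inch '[[3.5,3,0,0],[7,6,0,0],[10.5,9,0,0],[14,11.9,0,0],[17.5,14.8,0,0]]'
python3 -m inch '[[3,2.6,0,0],[4.7,4,0,0],[4.95,4.2,0.5,0],[4.95,4.2,1,0],[4.95,4.2,1,0]]'
python3 -m inch '[[0,0,0,0],[0,0,0,0],[0,0,0,0]]'
python3 - <<'E'
from h import *
o=observe(); s=cams.snapshot("wrist"); im=s["image"]; print(o["time_s"],np.round(o["ee_pos"],4),o["opening"])
e=proj(s,[.6466,.0542,.015],o); print(e.round(1)); cv2.circle(im,tuple(int(round(v)) for v in e),2,(0,255,255),-1)
cv2.imwrite("pics/w_pads4.png",im)
E
```

```text
time_s: 21.35
ee_pos: [0.4634, -0.1782, 0.1509]
tool_rot: [[-0.028, 1.0, 0.005], [1.0, 0.028, -0.001], [-0.001, 0.005, -1.0]]
ft_force: [0.6, 0.5, -0.8]
opening: 0.0187
grip_force: 29.6
time_s: 21.85
ee_pos: [0.606, 0.0053, 0.1479]
tool_rot: [[-0.033, 0.999, 0.001], [0.999, 0.033, 0.0], [0.0, 0.001, -1.0]]
ft_force: [0.2, -0.7, -0.8]
opening: 0.0189
grip_force: 29.6
time_s: 22.35
ee_pos: [0.6442, 0.0528, 0.1364]
tool_rot: [[-0.031, 1.0, -0.002], [1.0, 0.031, -0.001], [-0.001, -0.002, -1.0]]
ft_force: [-0.4, -0.6, -1.7]
opening: 0.0187
grip_force: 29.6
time_s: 22.65
ee_pos: [0.6454, 0.0537, 0.1377]
tool_rot: [[-0.032, 0.999, 0.001], [0.999, 0.032, 0.0], [0.0, 0.001, -1.0]]
ft_force: [0.1, -0.0, -0.5]
opening: 0.0187
grip_force: 29.6
22.65 [0.6454 0.0537 0.1377] 0.018669493247463295
[255.7 185.3]
```

View pics/w_pads4.png

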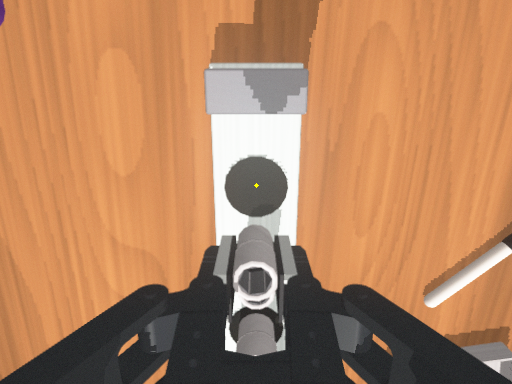

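The last pad shows at (256,186), on its mark, and socket_s is held straight.

```bash
python3 -m inch '[[0,0.1,3,0],[0,0.1,6,0],[0,0.1,8,0],[0,0.1,8.9,0],[0,0.1,9.2,0]]'
python3 -m inch '[[0,0,0.1,0],[0,0,0.2,0],[0,0,0.25,0],[0,0,0.25,0]]'
```

```text
time_s: 23.2
ee_pos: [0.6461, 0.0542, 0.0445]
tool_rot: [[-0.033, 0.999, -0.001], [0.999, 0.033, -0.0], [-0.0, -0.001, -1.0]]
ft_force: [-0.2, -0.0, -0.9]
opening: 0.0185
grip_force: 29.6
time_s: 23.6
ee_pos: [0.647, 0.0545, 0.0436]
tool_rot: [[-0.033, 0.999, 0.001], [0.999, 0.033, 0.0], [0.0, 0.001, -1.0]]
ft_force: [-0.6, 0.6, 2.3]
opening: 0.0187
grip_force: 29.8
```

Release, rise, and back the arm off toward the robot to clear the camera's view.

```bash
python3 -m inch '[[0,0,-0,0],[0,0,0,0],[0,0,0,0],[0,0,0,0],[0,0,0,0]]' -1
python3 -m inch '[[0,0,-2,0],[0,0,-5,0],[0,0,-9,0],[0,0,-13,0],[3,-2,-15,0]]'
python3 -m inch '[[4,-2.5,0,0],[8,-5,0,0],[12,-7.5,0,0],[15,-9.5,0,0],[16,-10,0,0]]'
python3 -m inch '[[0,0,0,0],[0,0,0,0],[0,0,0,0]]'
python3 - <<'E'
from h import *
s=cams.snapshot("top"); c=cv2.resize(s["image"][120:180,170:330],(798,300),interpolation=cv2.INTER_CUBIC)
t=cams.snapshot("scene"); d=cv2.resize(t["image"][170:265,170:320],(474,300),interpolation=cv2.INTER_CUBIC)
cv2.imwrite("pics/end.png",np.vstack([c,np.hstack([d,np.zeros((300,324,3),np.uint8)])]))
E
```

```text
time_s: 24.1
ee_pos: [0.6465, 0.0544, 0.0428]
tool_rot: [[-0.033, 0.999, -0.0], [0.999, 0.033, 0.0], [0.0, -0.0, -1.0]]
ft_force: [-0.3, 0.5, 0.7]
opening: 0.0849
grip_force: 0.0
time_s: 24.6
ee_pos: [0.6287, 0.0787, 0.1969]
tool_rot: [[-0.026, 1.0, 0.007], [1.0, 0.026, -0.002], [-0.002, 0.007, -1.0]]
ft_force: [0.2, 0.4, 0.4]
opening: 0.0853
grip_force: 0.0
time_s: 25.1
ee_pos: [0.5173, 0.2447, 0.1927]
tool_rot: [[-0.039, 0.999, -0.002], [0.999, 0.039, 0.002], [0.002, -0.002, -1.0]]
ft_force: [0.2, 0.3, -0.2]
opening: 0.0855
grip_force: 0.0
time_s: 25.4
ee_pos: [0.5214, 0.2384, 0.1929]
tool_rot: [[-0.03, 1.0, 0.001], [1.0, 0.03, -0.001], [-0.001, 0.001, -1.0]]
ft_force: [1.2, -0.1, -1.2]
opening: 0.0852
grip_force: 0.0
```

View pics/end.png

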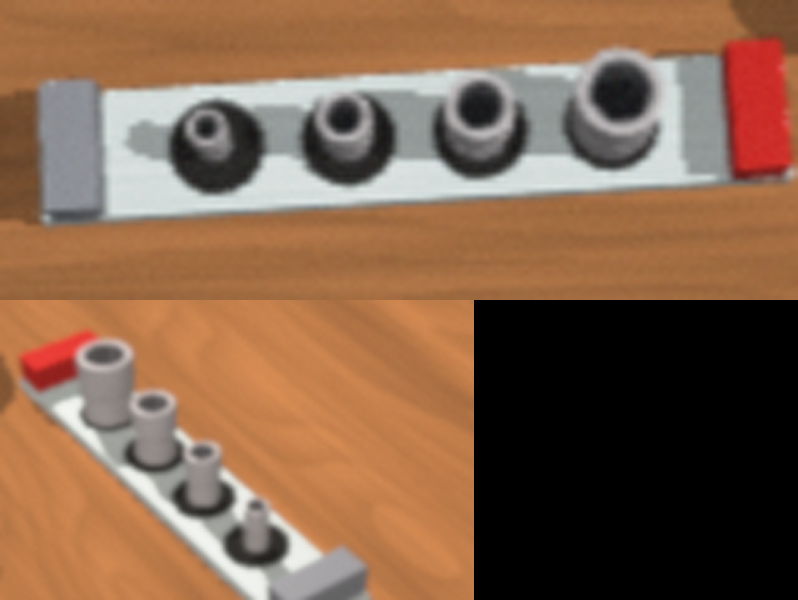

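All four sockets stand upright and centred, falling in size from the red stop (mouths at (620,88), (481,103), (345,115) and (206,128)). Handing in.

```bash
python3 -c "
from workcell import sign_off
print(sign_off())"
```

```text
the job is handed in; nothing more can be done
None
```

The job is handed in: the four sockets stand upright on their pads, largest next to the red stop and smallest farthest from it. It took about 25 s of the 83 s allowed, nothing was knocked over, and I did not move the screwdriver.

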